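Pack the soap cutter into its kit case

ROBOT

A 6-joint arm with a two-finger parallel gripper is mounted at the origin on the work surface. World frame = base frame: x ahead of the robot, y to its left, z up, the work surface at z = 0. Lengths are in m, angles in rad, forces in N, time in s.
With the tool pointing down it reaches from about 0.3 to 0.875 m from the base axis. Payload 6.4 kg.
Tool frame: the origin (TCP) lies at the very end of the fingers, on their centre line; the grasp point (between the pads) lies 19 mm behind it (ctrl.tcp_to_grasp is the distance from the TCP to the grasp point, in m); z points along the fingers, y is the direction in which the jaws open and shut (so a half turn about z gives the same grasp; the last joint's range is limited). The gripper opens to 85 mm and grips with 20 to 120 N. Pads are 22 mm wide; open, the fingers measure 114 mm over their backs; the gripper's body (76 mm by 85 mm) begins 54 mm behind the grasp point. The pads swing forward as they close: fully open they stand 13 mm farther back than shut.
Start: joints at [-1.457, 0.181, 1.607, -0, 1.354, -0.206], TCP at [0.181, -0.546, 0.231] pointing down, gripper open.
Joint ranges: [-2.99, 2.99], [-0.89, 2.07], [0.3, 2.58], [-1.14, 4.28], [0, 2.63], [-3.12, 3.12]. Speed limits (rad/s): [2.57, 2.57, 3.01, 3.14, 3.14, 3.14].

INTERFACE

Orientations are given as a unit quaternion [w, x, y, z].
In Python, from bench import ctrl gives the robot as it stands. The module is installed in compiled form; this text tells all that it offers.
- The arm moves only by the tool drive_tool, never from a script. Its argument "deltas" is a list of rows, each an object with "slide": the shift along the tool's x, y, z as a fraction of full scale, a list of three; "delta_rot": the turn, a rotation vector about the tool's x, y, z as a fraction of full scale, a list of three; "hand": the opening, from 0 (shut) to 1 (fully open). In form: [{"slide": [tx, ty, tz], "delta_rot": [wx, wy, wz], "hand": hand}, ...]. A call has exactly 5 rows; each row shifts and turns the commanded pose from where the row before left it, along the tool's axes as they then stand; what a row does not reach is not made up. Full scale, the value 1, is 50 mm for a shift and 180 degrees for a turn. A row lasts 1/8 s, in which the tool goes at most 62.5 mm and 10.7 degrees, less where a joint would pass 70% of its speed; a pose out of reach is approached as far as the arm can. A call with a number of a shift or a turn outside -1 to 1 is refused whole. A call with a gripper value outside its range is refused whole. The fingers move at their own pace and stop on an object; the grip force is fixed at half the most. Time passes only in rows, so rows that do not move let the fingers close, or fill a call up. It gives the time, the measured TCP pose, the force and the opening at its end, in the units of the state.
- ctrl.get_obs(): the state, without advancing time (a new reading comes with each control period).
- ctrl.camera(name): name is "scene" or "top"; returns a dict with "frame" (400x640x3 uint8, red, green, blue), "mtx" (3x3 intrinsics, pixels), "R" (3x3) and "t" (3): a world point X has camera coordinates R X + t. Camera axes: x right, y down, z forward; pixel columns grow to the right and rows downward; lengths in m; the calibration is good to about 2 mm. A picture is of the moment at which its call begins. There is no depth.
- ctrl.hand_in(): hands the job in, once; it reports no verdict.
The state is a dict: "time_s": time; "q": joint angles; "dq": joint speeds; "joint_efforts": joint torques, N m; "eef_pos": TCP position; "eef_rot": TCP orientation; "wrist_force": force on the tool from outside, world axes, zero at the start; "torque": the same for the moment, N m; "opening": opening from 0.0 (shut) to 1.0 (fully open).
Only numpy, scipy, OpenCV 4.12 (cv2) and the standard library are available. Lean on these libraries where they do the work, as an engineer would, in place of code of your own. Each camera call takes 0.05 s, during which the arm holds its last target.

TASK

Lift the wooden-handled soap cutter up and off its two-pronged hook and set it, without dropping it, into the open plywood kit case, blade down, with its handle lying in the notches of the two green supports. Then shut the case's lid fully. Leave the bottle, the jar and the soap block standing where they are.

Things in the scene. Friction and masses are not known exactly. Their poses are not given: they have to be found in the camera images.
- cutter: Wavy soap cutter, 110-225 g: dark wooden bar handle 22 (x) x 130 (y) x 28 (z) mm with brass end caps (24 x 30 mm across); corrugated steel blade under its middle, 64 mm wide (y), 8 thick (x), reaching from 14 to 84 mm below the origin. Origin: handle centre; z points away from the blade; both ends alike. Hangs with its handle across the stand's prongs; grip mid-handle across x from above.
- stand: Fixed hook stand: wooden base 150 x 160 x 12 mm; steel post 16 mm thick at x = 95 mm with a crossbar along y; two prongs 8 mm thick at y = +-50 mm run from it to x = -32 mm, tops at z 165 mm, and turn up at the ends (x -40 mm, to z 187 mm). Origin: on the table, roughly below the hanging handle, whose centre is at z 179 mm; handle along y, prongs point to -x.
- case: Fixed open plywood case 180 x 180 x 125 mm high, walls 6 mm. Origin: centre of underside; lid hinge along the +x rim; brass plate on the front (-x). Inside, two green supports 8 mm thick stand across it at x = +-50 mm, top edges at z 94 mm, each with a notch 34 mm wide centred on y = 0, 12 mm deep (bottom at z 82 mm).
- seat (a point): Where the handle's centre is when the cutter is seated: above the case's origin at z 96 mm. The handle then lies along this frame's x (the case's x), either way round, in both notches, the blade hanging between the supports. Axes as the case.
- lid (a joint): Lid angle in rad: 0 shut, 1.57 upright, at most 1.85. Starts open; the stiff hinge stays where left (about 1.5 N at the free edge moves it). Plywood panel 192 mm from hinge to free edge, 180 mm wide, 8 mm thick, yellow patch on the outer face; shut, it overhangs the case's front by 12 mm.
- lid_hinge (a point): On the hinge axis: middle of the case's far (+x) rim, at z 125.5 mm, at the level of the lid's inner face. Its axes turn with the lid; the axis of the hinge is y.
- lid_edge (a point): Middle of the lid's free edge, 192 mm from the hinge, halfway through the 8 mm panel. Axes turn with the lid: x from free edge to hinge, z out of the lid's outer face.
- oil_bottle: Bystander: amber oil bottle with black cap and paper label, 60 mm across, 150 mm tall, origin at the centre of its underside.
- jar: Bystander: white jar with blue cap, 64 mm across, 80 mm tall, origin at the centre of its underside.
- soap_block: Bystander: yellow block of soap base, 60 x 60 x 75 mm, origin at the centre of its underside.
Things that resemble listed ones, but are neither listed nor needed, are in the scene too. What is shaped like the cutter but orange is not meant.

How it is judged:
On the way, in this order (a step that is already met when the one before it is completed fails the run):
1. the cutter is lifted at least 30 mm, clear of the hook (z of cutter in the frame of stand above 0.209 m and contact force between cutter and stand below 0.1 N), for 0.1 s.
2. the cutter lies seated in the notches of both supports, the lid still open (x of cutter in the frame of case between -0.02 and 0.02 m and y of cutter in the frame of case between -0.01 and 0.01 m and z of cutter in the frame of case between 0.088 and 0.102 m and angle between the y axis of cutter and the x axis of case, either way round below 0.15 rad and angle between cutter's own z axis and vertical below 0.12 rad and value of joint lid above 0.7 rad), for 0.2 s.
At the end, for the whole second after the job is handed in: Cutter released and still in the case: handle centre within 20 mm (case x) and 10 mm (case y) of the case centre, 88 to 102 mm above its underside; handle along case x within 0.15 rad, either way round; upright within 0.12 rad; lid shut within 0.05 rad (x of cutter in the frame of case between -0.02 and 0.02 m and y of cutter in the frame of case between -0.01 and 0.01 m and z of cutter in the frame of case between 0.088 and 0.102 m and angle between the y axis of cutter and the x axis of case, either way round below 0.15 rad and angle between cutter's own z axis and vertical below 0.12 rad and value of joint lid below 0.05 rad and linear speed of cutter below 0.02 m/s and contact force between cutter and the fingers below 0.1 N); the robot touches nothing.
It fails at once if the oil bottle is moved more than 30 mm or tipped (distance of oil_bottle from where it was at the start of the episode above 0.03 m or angle between oil_bottle's own z axis and vertical above 0.4 rad).
It fails at once if the jar is moved more than 30 mm or tipped (distance of jar from where it was at the start of the episode above 0.03 m or angle between jar's own z axis and vertical above 0.4 rad).
It fails at once if the soap block is moved more than 30 mm or tipped (distance of soap_block from where it was at the start of the episode above 0.03 m or angle between soap_block's own z axis and vertical above 0.4 rad).
It fails at once if the cutter is dropped (moves faster than 0.8 m/s while out of the fingers) (linear speed of cutter above 0.8 m/s and contact force between cutter and the fingers below 0.05 N).
It also fails if it takes over 64 s, if anything falls off the work surface, if the arm or the gripper's body presses on something with over 40 N, if the wrist force passes 120 N, or if a joint passes its speed limit or range.

## Working session

There is one attempt and no reset: what is moved stays moved. The work goes in short steps, Python scripts to look and compute and a tool call to move; the robot and the scene stay as the last step left them, time stands still between calls to the robot, and variables do not carry over. Pictures are saved under pics/ and viewed, and the job is handed in when it is done.

Besides the shell and the picture viewer there is one more tool, called after "Request:" as a command line: name --argument value ..., lists and objects as JSON in quotes. drive_tool: Moves the arm, as the interface text tells. Its arguments: {"type":"object","properties":{"deltas":{"type":"array","items":{"type":"object","properties":{"slide":{"type":"array","items":{"type":"number"}},"delta_rot":{"type":"array","items":{"type":"number"}},"hand":{"type":"number"}}}}},"required":["deltas"]}

```bash
mkdir -p pics
python3 - <<'E'
from bench import ctrl
import cv2
o=ctrl.get_obs(); print(o['time_s'],o['eef_pos'],o['eef_rot'],o['opening'],ctrl.tcp_to_grasp)
for n in('scene','top'):
    c=ctrl.camera(n); cv2.imwrite(f'pics/{n}0.png',c['frame'][:,:,::-1]); print(n,c['mtx'],c['R'],c['t'])
E
```

```text
0.0 [ 0.18072792 -0.54528326  0.23039148] [-8.67038000e-04  9.87243624e-01  1.59214552e-01  5.04391819e-05] 1.0077353211168452 0.0187
scene [[453.86341923   0.         317.52978056]
 [  0.         453.86341923 191.83561617]
 [  0.           0.           1.        ]] [[-0.85032291  0.52619427 -0.00839838]
 [ 0.32426402  0.51130364 -0.79587777]
 [-0.4144922  -0.6794764  -0.60539907]] [ 0.35631453 -0.11443828  1.44850789]
top [[408.75619974   0.         326.52002354]
 [  0.         408.75619974 201.66708691]
 [  0.           0.           1.        ]] [[-0.028387   -0.9995636  -0.00817236]
 [-0.98505581  0.02936256 -0.16971412]
 [ 0.16988002  0.00323255 -0.98545945]] [0.10749189 0.51204524 0.91772292]
```

View pics/scene0.png

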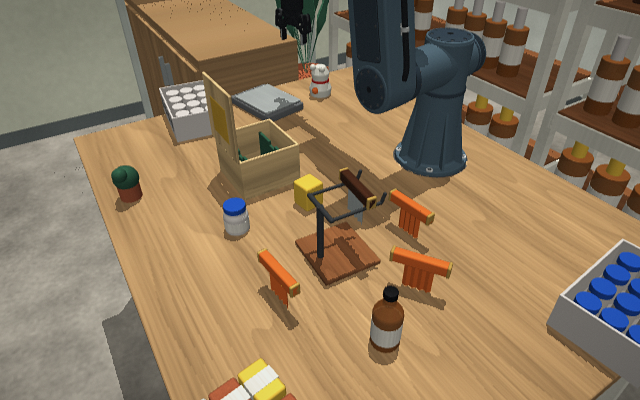

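View pics/top0.png

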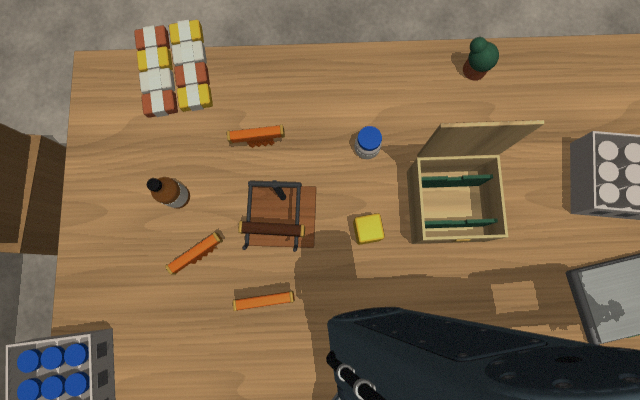

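The dark-handled cutter at top (240–305, 228) and scene (357, 186) hangs on the hook. The orange ones at top (255,133), (195,252) and (263,300) are decoys. I'll confirm this in an enlarged crop.

Run:
```python
import cv2,numpy as np
a=cv2.imread('pics/top0.png');s=cv2.imread('pics/scene0.png')
r=lambda im,x,y,w,h,W,H:cv2.resize(im[y:y+h,x:x+w],(W,H),interpolation=cv2.INTER_CUBIC)
cv2.imwrite('pics/c1.png',np.hstack([r(a,225,170,100,100,400,400),r(s,290,150,100,100,400,400)]))
cv2.imwrite('pics/c2.png',np.hstack([r(a,400,115,150,150,400,400),r(s,190,65,130,130,400,400)]))
```

```text
(no output)
```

View pics/c1.png

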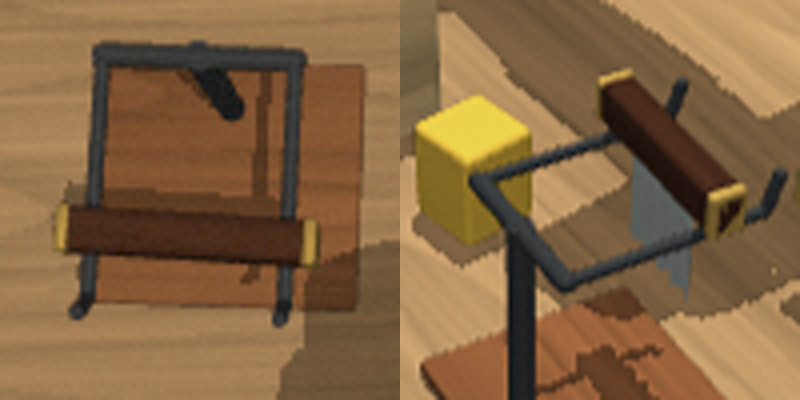

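View pics/c2.png

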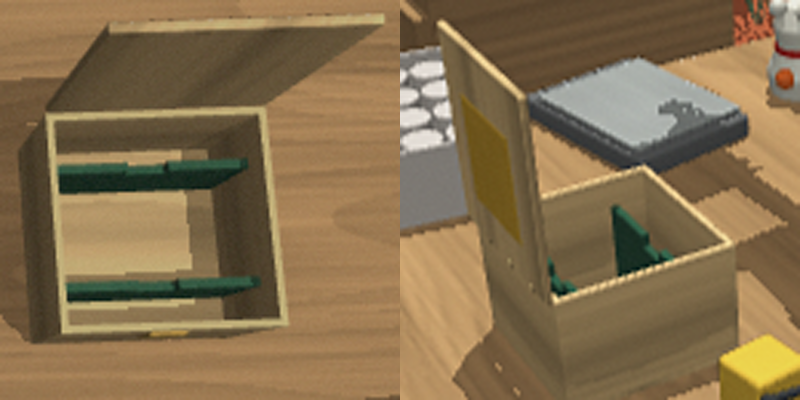

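The crop confirms it: dark wood, brass caps and a steel blade on the prongs, lying across them. Next I'll fit the poses.

```bash
cat > h.py <<'E'
import numpy as np
from bench import ctrl
from scipy.optimize import least_squares
def proj(c,X):
    p=np.atleast_2d(X)@c['R'].T+c['t']; p=p@c['mtx'].T; return p[:,:2]/p[:,2:]
def ray(c,uv,z):
    C=-c['R'].T@c['t']; d=c['R'].T@np.linalg.inv(c['mtx'])@[uv[0],uv[1],1]; return C+d*(z-C[2])/d[2]
E
python3 - <<'E'
from h import *
T=ctrl.camera('top');S=ctrl.camera('scene')
print('Ctop',-T['R'].T@T['t'],'Cs',-S['R'].T@S['t'])
f=lambda p,o,s:[p[0]/s+o[0],p[1]/s+o[1]]
k=400/150;
print('case rim z.125',[ray(T,f(p,(400,115),k),.125).round(4) for p in[(47,115),(266,107),(288,324),(62,333)]])
k=400/130
print('case rim scene',[ray(S,f((p[0]-400,p[1]),(190,65),k),.125).round(4) for p in[(555,304),(734,242),(645,166)]])
print('lid edge px scene',[f((p[0]-400,p[1]),(190,65),k) for p in [(440,20),(525,98)]])
print('handle caps top z.194',[ray(T,f(p,(225,170),4),.194).round(4) for p in[(60,203),(55,252),(318,221),(316,266)]])
print('handle scene z.194',[ray(S,f((p[0]-400,p[1]),(290,150),4),.194).round(4) for p in[(598,78),(630,70),(707,193),(746,183)]])
print('prong tips/bar top', [ray(T,f(p,(225,170),4),z).round(4) for p,z in[((98,55),.165),((298,57),.165),((88,290),.165),((284,300),.165)]])
for n,uv,z in [('soap',(369,221),.075),('jar',(369,137),.08),('bot',(154,185),.15),('botbase',(178,195),.05)]: print(n,ray(T,uv,z).round(3))
E
```

```text
Ctop [0.35154173 0.08944343 0.9921585 ] Cs [0.94048585 0.85524898 0.78883892]
case rim z.125 [array([ 0.5918, -0.1098,  0.125 ]), array([ 0.593 , -0.2895,  0.125 ]), array([ 0.4149, -0.2891,  0.125 ]), array([ 0.413 , -0.1098,  0.125 ])]
case rim scene [array([ 0.5935, -0.1026,  0.125 ]), array([ 0.4133, -0.1085,  0.125 ]), array([ 0.4157, -0.2826,  0.125 ])]
lid edge px scene [[203.0, 71.5], [230.625, 96.85]]
handle caps top z.194 [array([0.4561, 0.2634, 0.194 ]), array([0.432 , 0.2657, 0.194 ]), array([0.4435, 0.1366, 0.194 ]), array([0.4214, 0.138 , 0.194 ])]
handle scene z.194 [array([0.4454, 0.1423, 0.194 ]), array([0.4251, 0.1454, 0.194 ]), array([0.4568, 0.2627, 0.194 ]), array([0.4341, 0.2669, 0.194 ])]
prong tips/bar top [array([0.5366, 0.2506, 0.165 ]), array([0.5324, 0.147 , 0.165 ]), array([0.4152, 0.2553, 0.165 ]), array([0.4073, 0.1562, 0.165 ])]
soap [ 0.463 -0.002  0.075]
jar [ 0.658 -0.011  0.08 ]
bot [0.543 0.456 0.15 ]
botbase [0.54  0.441 0.05 ]
```

Request:
drive_tool --deltas '[{"slide": [0,0,-0.3],"delta_rot": [0,0,-0.05],"hand": 1},{"slide": [0,0,-0.3],"delta_rot": [0,0,-0.05],"hand": 1},{"slide": [0,0,-0.3],"delta_rot": [0,0,-0.05],"hand": 1},{"slide": [0,0,-0.3],"delta_rot": [0,0,-0.05],"hand": 1},{"slide": [0,0,-0.3],"delta_rot": [0,0,-0.05],"hand": 1}]'

```text
time_s: 0.82
eef_pos: [0.1808, -0.5457, 0.3065]
eef_rot: [-0.0, 0.85, 0.527, 0.0]
wrist_force: [-0.2, -0.7, 0.2]
opening: 1.001
```

Request:
drive_tool --deltas '[{"slide": [0,0,0],"delta_rot": [0,0,-0.05],"hand": 1},{"slide": [0,0,0],"delta_rot": [0,0,-0.05],"hand": 1},{"slide": [0,0,0],"delta_rot": [0,0,-0.019],"hand": 1},{"slide": [0,0,0],"delta_rot": [0,0,0],"hand": 1},{"slide": [0,0,0],"delta_rot": [0,0,0],"hand": 1}]'

```text
time_s: 1.45
eef_pos: [0.1808, -0.5458, 0.3061]
eef_rot: [-0.0, 0.739, 0.673, 0.0]
wrist_force: [-0.2, -0.7, -0.0]
opening: 0.999
```

```bash
cat >> h.py <<'E'
from scipy.spatial.transform import Rotation as Ro
def go(pos,yawy):
    o=ctrl.get_obs(); q=o['eef_rot']; R=Ro.from_quat([q[1],q[2],q[3],q[0]]).as_matrix()
    y=R[:,1]; a=np.degrees(np.arctan2(y[1],y[0]))
    Rt=np.array([[-np.sin(yawy),np.cos(yawy),0],[np.cos(yawy),np.sin(yawy),0],[0,0,-1]]).T
    # tool y=(cos,sin), z=down, x=y cross z
    yy=np.array([np.cos(yawy),np.sin(yawy),0]);zz=np.array([0,0,-1.]);Rt=np.column_stack([np.cross(yy,zz),yy,zz])
    rv=Ro.from_matrix(R.T@Rt).as_rotvec()/np.pi
    print('t',o['time_s'],'pos',np.round(o['eef_pos'],4),'yaw_y',a.round(2),'open',round(o['opening'],3),'F',np.round(o['wrist_force'],1))
    print('slide units',(R.T@(np.array(pos)-o['eef_pos'])/.05).round(3),'rot',rv.round(4))
E
python3 -c "
from h import *
go([.439,.202,.30],-.09)"
```

```text
t 1.45 pos [ 0.1808 -0.5458  0.3061] yaw_y -5.33 open 0.999 F [-0.2 -0.7 -0. ]
slide units [15.371  3.753  0.127] rot [-0.     -0.0001 -0.001 ]
```

Request:
drive_tool --deltas '[{"slide": [0.77,0.188,0],"delta_rot": [0,0,0],"hand": 1},{"slide": [0.77,0.188,0],"delta_rot": [0,0,0],"hand": 1},{"slide": [0.77,0.188,0],"delta_rot": [0,0,0],"hand": 1},{"slide": [0.77,0.188,0],"delta_rot": [0,0,0],"hand": 1},{"slide": [0.77,0.188,0],"delta_rot": [0,0,0],"hand": 1}]'

```text
time_s: 2.08
eef_pos: [0.2455, -0.3573, 0.3063]
eef_rot: [0.0, 0.739, 0.673, -0.0]
wrist_force: [0.5, 1.0, 0.5]
opening: 1.0
```

Request:
drive_tool --deltas '[{"slide": [0.77,0.188,0],"delta_rot": [0,0,0],"hand": 1},{"slide": [0.77,0.188,0],"delta_rot": [0,0,0],"hand": 1},{"slide": [0.77,0.188,0],"delta_rot": [0,0,0],"hand": 1},{"slide": [0.77,0.188,0],"delta_rot": [0,0,0],"hand": 1},{"slide": [0.77,0.188,0],"delta_rot": [0,0,0],"hand": 1}]'

```text
time_s: 2.7
eef_pos: [0.3099, -0.1699, 0.3065]
eef_rot: [0.0, 0.739, 0.673, 0.0]
wrist_force: [1.8, -0.1, -0.1]
opening: 1.004
```

Request:
drive_tool --deltas '[{"slide": [0.77,0.188,0],"delta_rot": [0,0,0],"hand": 1},{"slide": [0.77,0.188,0],"delta_rot": [0,0,0],"hand": 1},{"slide": [0.77,0.188,0],"delta_rot": [0,0,0],"hand": 1},{"slide": [0.77,0.188,0],"delta_rot": [0,0,0],"hand": 1},{"slide": [0.77,0.188,0],"delta_rot": [0,0,0],"hand": 1}]'

```text
time_s: 3.32
eef_pos: [0.3744, 0.0176, 0.3066]
eef_rot: [0.0, 0.739, 0.674, 0.0]
wrist_force: [1.3, 0.5, 1.0]
opening: 1.002
```

```bash
python3 -c "
from h import *
go([.439,.202,.25],-.09)
import cv2
c=ctrl.camera('top');cv2.imwrite('pics/t1.png',c['frame'][:,:,::-1])"
```

```text
t 3.325 pos [0.3744 0.0176 0.3066] yaw_y -5.31 open 1.002 F [1.3 0.5 1. ]
slide units [3.792 0.944 1.132] rot [ 0.0003  0.0001 -0.0009]
```

View pics/t1.png

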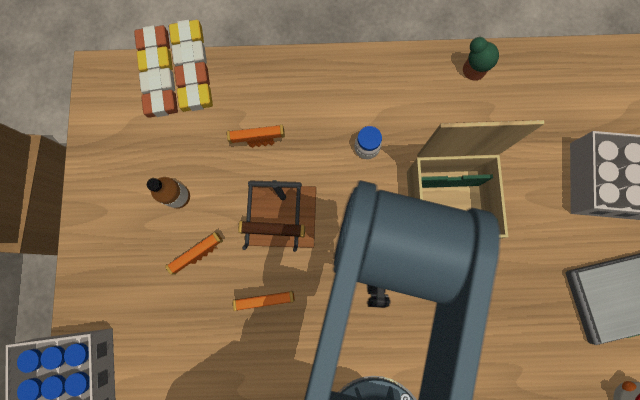

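Request:
drive_tool --deltas '[{"slide": [0.76,0.19,0.2],"delta_rot": [0,0,0],"hand": 1},{"slide": [0.76,0.19,0.2],"delta_rot": [0,0,0],"hand": 1},{"slide": [0.76,0.19,0.2],"delta_rot": [0,0,0],"hand": 1},{"slide": [0.76,0.19,0.2],"delta_rot": [0,0,0],"hand": 1},{"slide": [0.76,0.19,0.3],"delta_rot": [0,0,0],"hand": 1}]'

```text
time_s: 4.0
eef_pos: [0.4395, 0.2024, 0.2514]
eef_rot: [0.0, 0.739, 0.674, 0.001]
wrist_force: [-0.0, 0.3, 0.2]
opening: 1.003
```

```bash
python3 -c "
from h import *
import cv2
a=ctrl.camera('top')['frame'];c=ctrl.camera('scene')['frame']
r=lambda im,x,y:cv2.resize(im[y:y+130,x:x+130],(400,400),interpolation=cv2.INTER_CUBIC)
cv2.imwrite('pics/t2.png',np.hstack([r(a,220,160),r(c,290,110)])[:,:,::-1])
go([.439,.202,.161],-.09)"
```

```text
t 4.1 pos [0.4383 0.2034 0.2494] yaw_y -5.13 open 1.001 F [-0.4  0.2 -0.5]
slide units [-0.027  0.021  1.768] rot [-0.0009 -0.      0.0001]
```

View pics/t2.png

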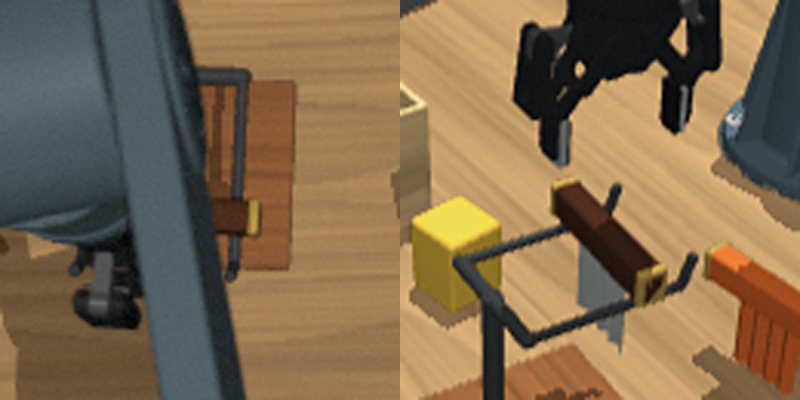

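The open fingers in the scene crop at (555,140) and (678,110) straddle mid-handle at (605,235), so I'm descending.

Request:
drive_tool --deltas '[{"slide": [0,0,0.4],"delta_rot": [0,0,0],"hand": 1},{"slide": [0,0,0.4],"delta_rot": [0,0,0],"hand": 1},{"slide": [0,0,0.4],"delta_rot": [0,0,0],"hand": 1},{"slide": [0,0,0.35],"delta_rot": [0,0,0],"hand": 1},{"slide": [0,0,0.22],"delta_rot": [0,0,0],"hand": 1}]'

```text
time_s: 4.72
eef_pos: [0.4386, 0.2004, 0.1623]
eef_rot: [-0.0, 0.739, 0.674, -0.0]
wrist_force: [-0.6, 0.9, 0.2]
opening: 1.002
```

Request:
drive_tool --deltas '[{"slide": [0,0,0],"delta_rot": [0,0,0],"hand": 0.4},{"slide": [0,0,0],"delta_rot": [0,0,0],"hand": 0.3},{"slide": [0,0,0],"delta_rot": [0,0,0],"hand": 0},{"slide": [0,0,0],"delta_rot": [0,0,0],"hand": 0},{"slide": [0,0,0],"delta_rot": [0,0,0],"hand": 0}]'

```text
time_s: 5.35
eef_pos: [0.4394, 0.2013, 0.1636]
eef_rot: [0.0, 0.739, 0.674, 0.001]
wrist_force: [-0.6, -0.7, 5.5]
opening: 0.251
```

```bash
python3 -c "
from h import *
import cv2
go([.439,.202,.28],-.09)
c=ctrl.camera('scene')['frame']
r=lambda im,x,y:cv2.resize(im[y:y+130,x:x+130],(520,520),interpolation=cv2.INTER_CUBIC)
cv2.imwrite('pics/t3.png',r(c,290,110)[:,:,::-1])
"
```

```text
t 5.35 pos [0.4394 0.2013 0.1636] yaw_y -5.25 open 0.251 F [-0.6 -0.7  5.5]
slide units [ 0.015 -0.005 -2.328] rot [ 0.0004 -0.0001 -0.0005]
```

View pics/t3.png

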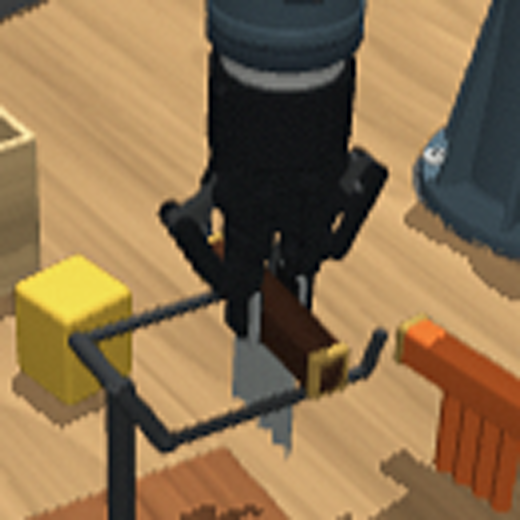

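The handle is gripped at opening 0.25 (about 21 mm), so I'm lifting straight up.

Request:
drive_tool --deltas '[{"slide": [0,0,-0.3],"delta_rot": [0,0,0],"hand": 0},{"slide": [0,0,-0.5],"delta_rot": [0,0,0],"hand": 0},{"slide": [0,0,-0.5],"delta_rot": [0,0,0],"hand": 0},{"slide": [0,0,-0.5],"delta_rot": [0,0,0],"hand": 0},{"slide": [0,0,-0.5],"delta_rot": [0,0,0],"hand": 0}]'

```text
time_s: 6.02
eef_pos: [0.4384, 0.2011, 0.279]
eef_rot: [-0.0, 0.739, 0.674, -0.0]
wrist_force: [-0.6, 0.4, -2.3]
opening: 0.243
```

```bash
python3 -c "
from h import *
import cv2
go([.503,-.199,.28],-np.pi/2)
c=ctrl.camera('scene')['frame']
cv2.imwrite('pics/t4.png',c[:,:,::-1])
r=lambda im,x,y:cv2.resize(im[y:y+130,x:x+130],(520,520),interpolation=cv2.INTER_CUBIC)
cv2.imwrite('pics/t4b.png',r(c,290,70)[:,:,::-1])
"
```

```text
t 6.025 pos [0.4384 0.2011 0.279 ] yaw_y -5.25 open 0.243 F [-0.6  0.4 -2.3]
slide units [-7.851  2.018 -0.02 ] rot [-1.000e-04  1.000e-04  4.708e-01]
```

View pics/t4b.png

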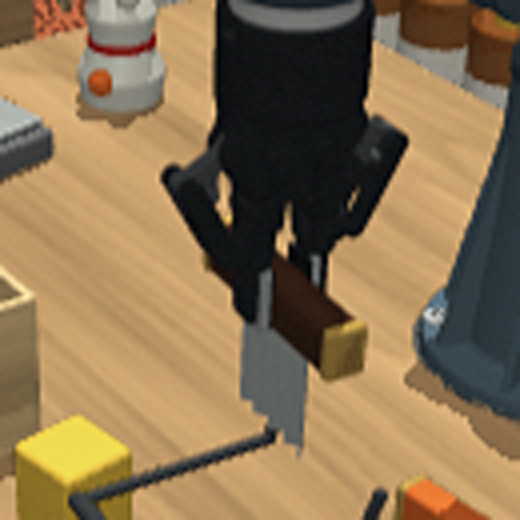

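The cutter is clear of the hook with its blade level. I'm turning it while carrying it.

Request:
drive_tool --deltas '[{"slide": [0,0,0],"delta_rot": [0,0,0.05],"hand": 0},{"slide": [0,0,0],"delta_rot": [0,0,0.055],"hand": 0},{"slide": [0,0,0],"delta_rot": [0,0,0.055],"hand": 0},{"slide": [0,0,0],"delta_rot": [0,0,0.055],"hand": 0},{"slide": [0,0,0],"delta_rot": [0,0,0.055],"hand": 0}]'

```text
time_s: 6.7
eef_pos: [0.4384, 0.2011, 0.2774]
eef_rot: [-0.0, 0.952, 0.308, -0.0]
wrist_force: [-0.1, -0.2, -2.2]
opening: 0.246
```

Request:
drive_tool --deltas '[{"slide": [0,0,0],"delta_rot": [0,0,0.055],"hand": 0},{"slide": [0,0,0],"delta_rot": [0,0,0.055],"hand": 0},{"slide": [0,0,0],"delta_rot": [0,0,0.055],"hand": 0},{"slide": [0,0,0],"delta_rot": [0,0,0.036],"hand": 0},{"slide": [0,0,0],"delta_rot": [0,0,0],"hand": 0}]'

```text
time_s: 7.32
eef_pos: [0.4385, 0.2011, 0.2775]
eef_rot: [0.0, 1.0, 0.0, -0.0]
wrist_force: [0.6, -0.7, -0.6]
opening: 0.245
```

```bash
python3 -c "
from h import *
import cv2
go([.503,-.199,.28],-np.pi/2)
a=ctrl.camera('top')['frame'];c=ctrl.camera('scene')['frame']
cv2.imwrite('pics/s5.png',c[:,:,::-1]);cv2.imwrite('pics/a5.png',a[:,:,::-1])
r=lambda im,x,y:cv2.resize(im[y:y+120,x:x+100],(500,600),interpolation=cv2.INTER_CUBIC)
cv2.imwrite('pics/t5.png',r(c,205,85)[:,:,::-1])
r=lambda im,x,y:cv2.resize(im[y:y+150,x:x+160],(640,600),interpolation=cv2.INTER_CUBIC)
cv2.imwrite('pics/t5b.png',r(a,400,110)[:,:,::-1])
"
```

```text
t 7.325 pos [0.4385 0.2011 0.2775] yaw_y -89.97 open 0.245 F [ 0.6 -0.7 -0.6]
slide units [ 1.287  8.003 -0.051] rot [0.     0.0002 0.0001]
```

View pics/t5.png

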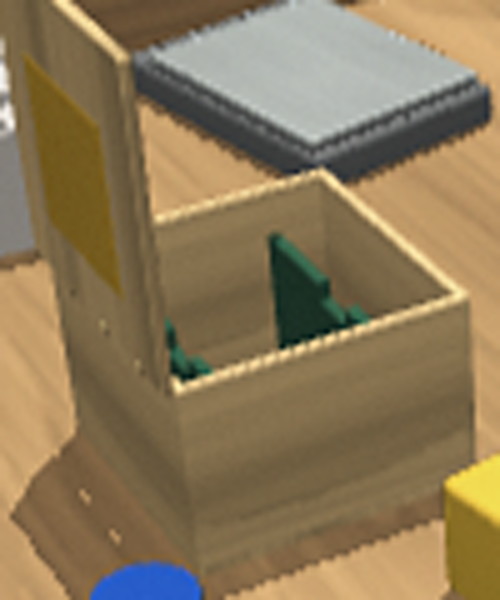

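View pics/t5b.png

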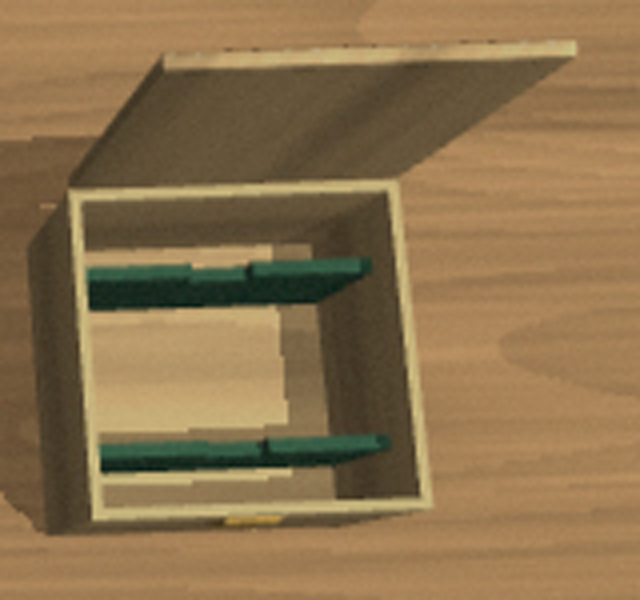

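Run:
```python
from h import *
T=ctrl.camera('top');S=ctrl.camera('scene')
h=.09
t=lambda a,b:((a+.5)/4-.5+400,(b+.5)/4-.5+110); s=lambda a,b:((a+.5)/5-.5+205,(b+.5)/5-.5+85)
O=[(T,(h,h,.125),t(68,190)),(T,(h,-h,.125),t(398,180)),(T,(-h,-h,.125),t(433,508)),(T,(-h,h,.125),t(93,520)),
(S,(-h,h,.125),s(467,294)),(S,(-h,-h,.125),s(322,171)),(S,(h,h,.125),s(178,393)),(S,(h,h,0),s(205,570)),
(T,(.046,-.017,.094),t(250,273)),(T,(-.054,-.017,.094),t(267,452))]
def res(p,sub):
    c,n=np.cos(p[2]),np.sin(p[2]); r=[]
    for cam,l,uv in sub:
        X=[p[0]+c*l[0]-n*l[1],p[1]+n*l[0]+c*l[1],l[2]]; r+=list(proj(cam,X)[0]-uv)
    return r
for sub in(O,O[:4],O[4:8],O[:8]):
    f=least_squares(res,[.5,-.2,0],args=(sub,)); print(f.x.round(4)); print(f.fun.round(1))
# lid angle
x=f.x
def lres(a,uv1,uv2):pass
for a in np.arange(1.5,1.86,.05):
    pts=[]
    for yy in(.09,-.09):
        # inner edge of free end, outer edge
        l=[.09-.192*np.cos(a),yy,.1255+.192*np.sin(a)]; c,n=np.cos(x[2]),np.sin(x[2])
        pts.append(proj(T,[x[0]+c*l[0]-n*l[1],x[1]+n*l[0]+c*l[1],l[2]])[0])
    print(a.round(2),((np.array(pts)-[400,110]+.5)*4).round(0))
```

```text
[ 0.504  -0.198   0.0081]
[-0.2  0.4 -0.5 -0.2 -0.  -0.  -0.2  0.1  0.5  0.2  0.  -0.7 -0.5 -0.3
 -0.9  1.4  0.5  0.6  0.5  0.1]
[ 0.5041 -0.1985  0.0044]
[ 0.2  0.2 -0.1 -0.1  0.   0.1 -0.1 -0.1]
[ 0.5032 -0.199   0.0141]
[ 0.7 -0.2 -0.1 -1.  -0.1 -0.5 -0.5  1.2]
[ 0.5037 -0.1984  0.0078]
[ 0.   0.5 -0.2 -0.1  0.2  0.1  0.   0.2  0.5  0.1  0.  -0.8 -0.5 -0.4
 -0.9  1.3]
1.5 [[164. 100.]
 [583.  84.]]
1.55 [[163.  78.]
 [581.  62.]]
1.6 [[161.  57.]
 [578.  41.]]
1.65 [[159.  36.]
 [574.  21.]]
1.7 [[156.  16.]
 [570.   1.]]
1.75 [[154.  -3.]
 [566. -19.]]
1.8 [[151. -22.]
 [561. -37.]]
1.85 [[147. -39.]
 [555. -55.]]
```

Request:
drive_tool --deltas '[{"slide": [0.13,0.5,0],"delta_rot": [0,0,0],"hand": 0},{"slide": [0.13,0.8,0],"delta_rot": [0,0,0],"hand": 0},{"slide": [0.13,0.9,0],"delta_rot": [0,0,0],"hand": 0},{"slide": [0.13,0.9,0],"delta_rot": [0,0,0],"hand": 0},{"slide": [0.13,0.9,0],"delta_rot": [0,0,0],"hand": 0}]'

```text
time_s: 8.15
eef_pos: [0.4712, -0.0003, 0.2779]
eef_rot: [-0.0, 1.0, 0.0, 0.0]
wrist_force: [1.1, 0.8, -1.1]
opening: 0.249
```

Request:
drive_tool --deltas '[{"slide": [0.13,0.9,0],"delta_rot": [0,0,0],"hand": 0},{"slide": [0.13,0.9,0],"delta_rot": [0,0,0],"hand": 0},{"slide": [0.13,0.9,0],"delta_rot": [0,0,0],"hand": 0},{"slide": [0.13,0.8,0],"delta_rot": [0,0,0],"hand": 0},{"slide": [0.13,0.45,0],"delta_rot": [0,0,0],"hand": 0}]'

```text
time_s: 8.78
eef_pos: [0.5036, -0.1982, 0.2777]
eef_rot: [-0.0, 1.0, -0.001, -0.0]
wrist_force: [-0.1, 0.3, -1.7]
opening: 0.245
```

```bash
python3 -c "
from h import *
import cv2
go([.504,-.198,.19],-np.pi/2+.007)
a=ctrl.camera('top')['frame'];c=ctrl.camera('scene')['frame']
go([.504,-.198,.19],-np.pi/2+.007)
cv2.imwrite('pics/s6.png',c[:,:,::-1]);cv2.imwrite('pics/a6.png',a[:,:,::-1])
r=lambda im,x,y:cv2.resize(im[y:y+150,x:x+130],(520,600),interpolation=cv2.INTER_CUBIC)
cv2.imwrite('pics/t6.png',r(c,190,40)[:,:,::-1])
"
```

```text
t 8.775 pos [ 0.5036 -0.1982  0.2777] yaw_y -90.09 open 0.245 F [-0.1  0.3 -1.7]
slide units [ 0.008 -0.004  1.753] rot [-0.      0.     -0.0027]
t 8.875 pos [ 0.5039 -0.1981  0.2775] yaw_y -90.13 open 0.25 F [-0.5  0.  -2.6]
slide units [ 0.003 -0.003  1.75 ] rot [ 0.      0.0001 -0.003 ]
```

View pics/t6.png

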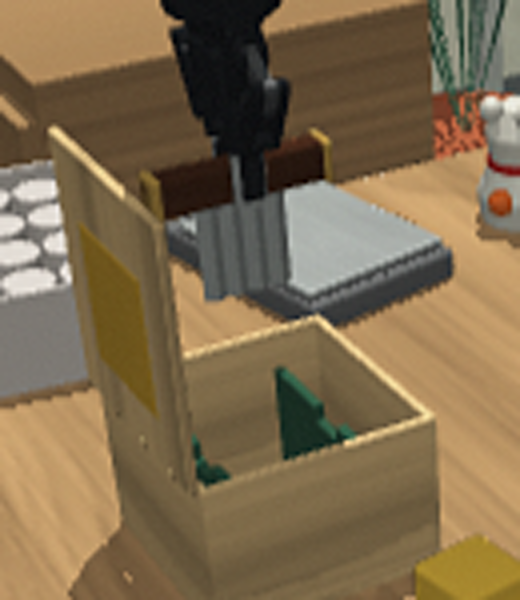

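View pics/a6.png

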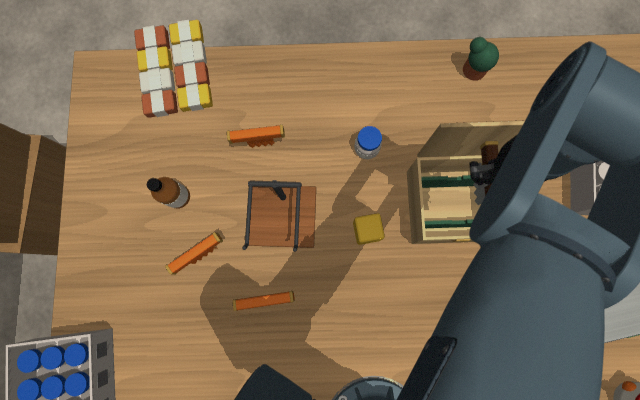

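The cutter hangs level over the case: caps at (150,190) and (322,155), blade at (240,245) in the crop. I'm comparing those with projection, then descending.

```bash
python3 -c "
from h import *
S=ctrl.camera('scene')
for l in [(-.065,.012,.015),(-.065,.012,-.015),(.065,.012,.015),(.065,.012,-.015),(-.032,.004,-.084),(.032,.004,-.084),(-.032,.004,-.014)]:
  print(l,((proj(S,np.array([.5039,-.198,.293])+l)[0]-[190,40])*4).round(0))
"
python3 -c "
import cv2
c=cv2.imread('pics/s6.png');cv2.imwrite('pics/t6c.png',cv2.resize(c[60:125,215:280],(600,600),interpolation=cv2.INTER_CUBIC))"
```

```text
(-0.065, 0.012, 0.015) [334. 137.]
(-0.065, 0.012, -0.015) [337. 180.]
(0.065, 0.012, 0.015) [151. 182.]
(0.065, 0.012, -0.015) [157. 225.]
(-0.032, 0.004, -0.084) [295. 280.]
(0.032, 0.004, -0.084) [211. 303.]
(-0.032, 0.004, -0.014) [287. 185.]
```

View pics/t6c.png

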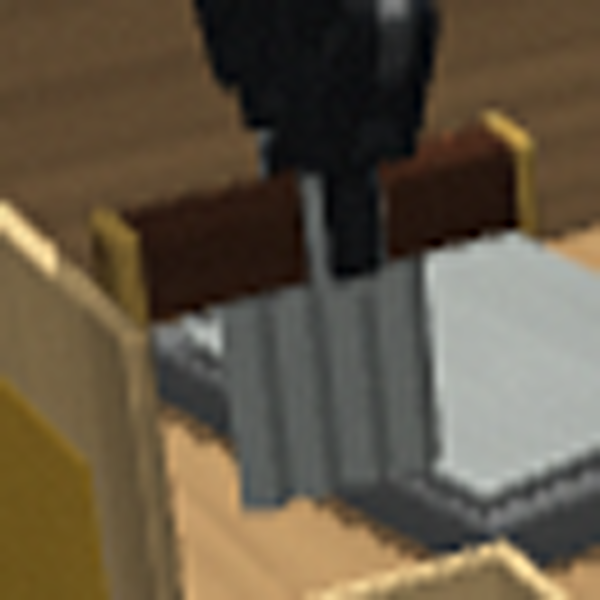

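Request:
drive_tool --deltas '[{"slide": [-0.02,0,0.5],"delta_rot": [0,0,-0.003],"hand": 0},{"slide": [0,0,0.6],"delta_rot": [0,0,0],"hand": 0},{"slide": [0,0,0.6],"delta_rot": [0,0,0],"hand": 0},{"slide": [0,0,0.6],"delta_rot": [0,0,0],"hand": 0},{"slide": [0,0,0.6],"delta_rot": [0,0,0],"hand": 0}]'

```text
time_s: 9.55
eef_pos: [0.5027, -0.1945, 0.1321]
eef_rot: [-0.0, 1.0, 0.005, 0.0]
wrist_force: [0.6, 0.5, -1.6]
opening: 0.246
```

```bash
python3 -c "
from h import *
import cv2
a=ctrl.camera('top')['frame'];c=ctrl.camera('scene')['frame']
go([.503,-.198,.082],-np.pi/2+.007)
r=lambda im,x,y:cv2.resize(im[y:y+150,x:x+100],(400,600),interpolation=cv2.INTER_CUBIC)
cv2.imwrite('pics/t7.png',np.hstack([r(c,200,40),r(a,400,110)])[:,:,::-1])
"
```

```text
t 9.65 pos [ 0.5003 -0.1932  0.1295] yaw_y -89.39 open 0.247 F [ 0.4 -0.  -1.3]
slide units [0.058 0.101 0.95 ] rot [-0.0014  0.0018  0.0012]
```

View pics/t7.png

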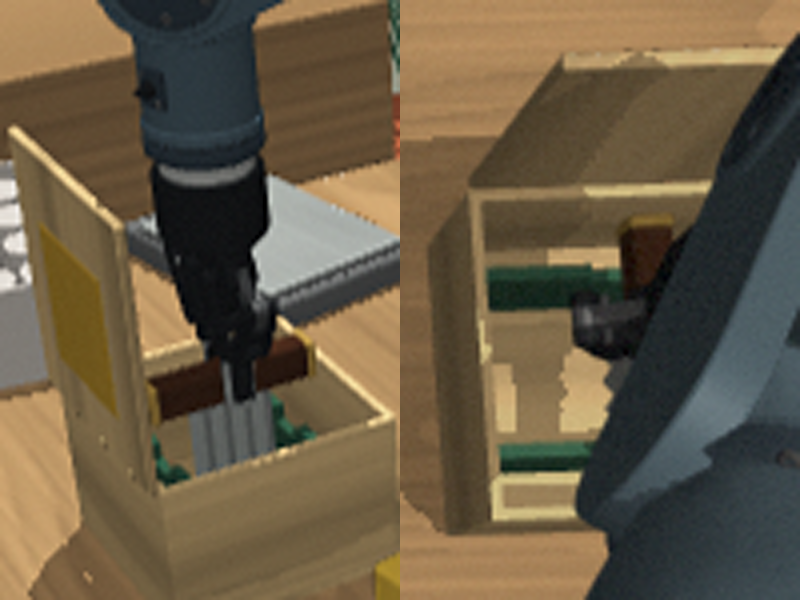

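```bash
python3 -c "
from h import *
T=ctrl.camera('top')
for u in [(222,217),(272,215),(247,230)]: print(ray(T,((u[0]+.5)/4-.5+400,(u[1]+.5)/4-.5+110),.160).round(4))
go([.503,-.198,.082],-np.pi/2+.007)
"
```

```text
[ 0.5672 -0.1793  0.16  ]
[ 0.5675 -0.2054  0.16  ]
[ 0.5598 -0.1917  0.16  ]
t 9.7 pos [ 0.5015 -0.1942  0.1316] yaw_y -89.4 open 0.249 F [-0.4 -0.9 -1.7]
slide units [0.032 0.079 0.992] rot [-0.0008  0.001   0.0011]
```

Request:
drive_tool --deltas '[{"slide": [0.03,0.085,0],"delta_rot": [0,0,0],"hand": 0},{"slide": [0,0,0.2],"delta_rot": [0,0,0],"hand": 0},{"slide": [0,0,0.2],"delta_rot": [0,0,0],"hand": 0},{"slide": [0,0,0.2],"delta_rot": [0,0,0],"hand": 0},{"slide": [0,0,0],"delta_rot": [0,0,0],"hand": 0}]'

```text
time_s: 10.32
eef_pos: [0.5032, -0.2001, 0.1014]
eef_rot: [-0.001, 1.0, 0.004, -0.001]
wrist_force: [0.3, 0.8, -0.5]
opening: 0.247
```

```bash
python3 -c "
from h import *
import cv2
a=ctrl.camera('top')['frame'];c=ctrl.camera('scene')['frame']
go([.503,-.198,.082],-np.pi/2+.007)
r=lambda im,x,y:cv2.resize(im[y:y+100,x:x+100],(400,400),interpolation=cv2.INTER_CUBIC)
cv2.imwrite('pics/t8.png',np.hstack([r(c,210,85),r(a,400,135)])[:,:,::-1])
"
```

```text
t 10.425 pos [ 0.504  -0.2006  0.1026] yaw_y -89.5 open 0.252 F [ 0.9  0.2 -1.6]
slide units [-0.02  -0.052  0.412] rot [-0.0001  0.0001  0.0006]
```

View pics/t8.png

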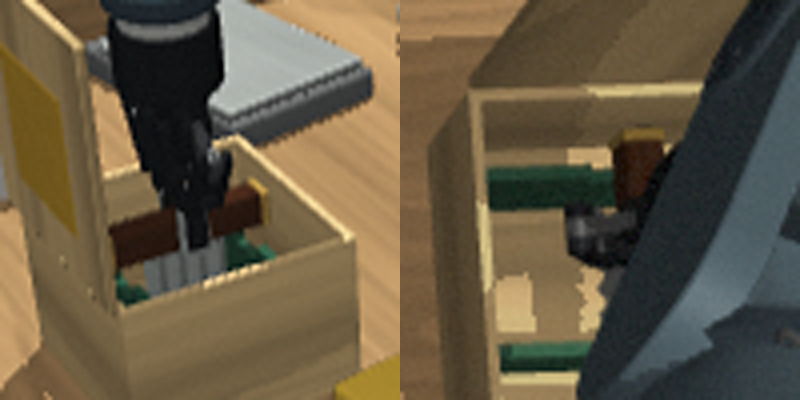

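Request:
drive_tool --deltas '[{"slide": [-0.02,-0.05,0],"delta_rot": [0,0,0],"hand": 0},{"slide": [0,0,0.1],"delta_rot": [0,0,0],"hand": 0},{"slide": [0,0,0.1],"delta_rot": [0,0,0],"hand": 0},{"slide": [0,0,0.1],"delta_rot": [0,0,0],"hand": 0},{"slide": [0,0,0],"delta_rot": [0,0,0],"hand": 0}]'

```text
time_s: 11.05
eef_pos: [0.5026, -0.1979, 0.0871]
eef_rot: [-0.0, 1.0, 0.004, -0.001]
wrist_force: [0.3, 0.5, -1.0]
opening: 0.247
```

Request:
drive_tool --deltas '[{"slide": [0,0,0.04],"delta_rot": [0,0,0],"hand": 0},{"slide": [0,0,0.04],"delta_rot": [0,0,0],"hand": 0},{"slide": [0,0,0.02],"delta_rot": [0,0,0],"hand": 0},{"slide": [0,0,0],"delta_rot": [0,0,0],"hand": 0},{"slide": [0,0,0],"delta_rot": [0,0,0],"hand": 0}]'

```text
time_s: 11.68
eef_pos: [0.5031, -0.1982, 0.0829]
eef_rot: [0.0, 1.0, 0.004, 0.0]
wrist_force: [0.2, 0.3, -1.7]
opening: 0.249
```

```bash
python3 -c "
from h import *
import cv2
a=ctrl.camera('top')['frame'];c=ctrl.camera('scene')['frame']
go([.503,-.198,.081],-np.pi/2+.007)
r=lambda im,x,y:cv2.resize(im[y:y+100,x:x+100],(400,400),interpolation=cv2.INTER_CUBIC)
cv2.imwrite('pics/t9.png',np.hstack([r(c,210,85),r(a,400,135)])[:,:,::-1])
"
```

```text
t 11.775 pos [ 0.5032 -0.1982  0.0829] yaw_y -89.5 open 0.246 F [ 0.1  0.2 -1.9]
slide units [-0.003 -0.004  0.038] rot [ 0.     -0.0001  0.0006]
```

View pics/t9.png

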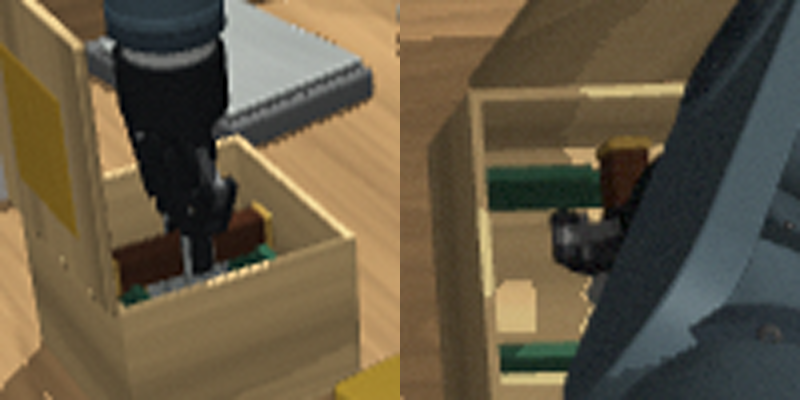

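Request:
drive_tool --deltas '[{"slide": [0,0,0.02],"delta_rot": [0,0,0],"hand": 0},{"slide": [0,0,0.02],"delta_rot": [0,0,0],"hand": 0},{"slide": [0,0,0.01],"delta_rot": [0,0,0],"hand": 0},{"slide": [0,0,0],"delta_rot": [0,0,0],"hand": 0},{"slide": [0,0,0],"delta_rot": [0,0,0],"hand": 0}]'

```text
time_s: 12.4
eef_pos: [0.5031, -0.1982, 0.0807]
eef_rot: [0.0, 1.0, 0.004, 0.0]
wrist_force: [-3.4, 1.3, 5.2]
opening: 0.247
```

Contact at z ≈ 0.081, which is the expected seat height. I'm releasing gently.

Request:
drive_tool --deltas '[{"slide": [0,0,0],"delta_rot": [0,0,0],"hand": 0.3},{"slide": [0,0,0],"delta_rot": [0,0,0],"hand": 0.4},{"slide": [0,0,0],"delta_rot": [0,0,0],"hand": 0.5},{"slide": [0,0,0],"delta_rot": [0,0,0],"hand": 0.6},{"slide": [0,0,0],"delta_rot": [0,0,0],"hand": 0.7}]'

```text
time_s: 13.02
eef_pos: [0.5031, -0.1981, 0.0802]
eef_rot: [-0.0, 1.0, 0.004, 0.0]
wrist_force: [-1.4, -0.4, 0.4]
opening: 0.7
```

```bash
python3 -c "
from h import *
import cv2
a=ctrl.camera('top')['frame'];c=ctrl.camera('scene')['frame']
go([.503,-.198,.081],-np.pi/2+.007)
r=lambda im,x,y:cv2.resize(im[y:y+100,x:x+100],(400,400),interpolation=cv2.INTER_CUBIC)
cv2.imwrite('pics/t10.png',np.hstack([r(c,210,85),r(a,400,135)])[:,:,::-1])
"
```

```text
t 13.125 pos [ 0.5031 -0.1981  0.0803] yaw_y -89.5 open 0.706 F [ 0.  -0.4  0.9]
slide units [-0.001 -0.003 -0.015] rot [-0.      0.      0.0006]
```

View pics/t10.png

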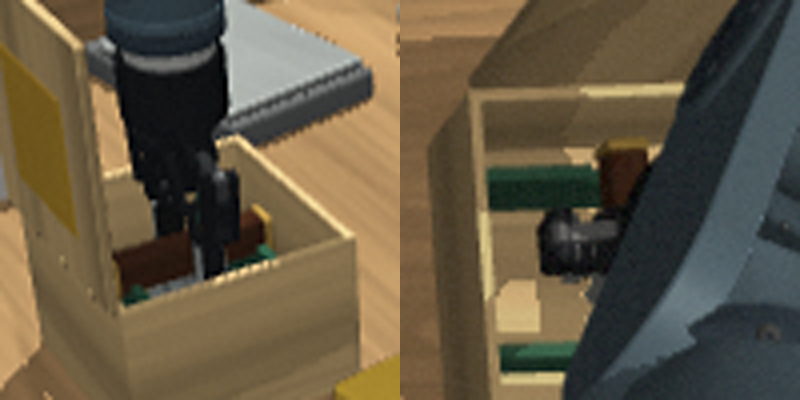

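The cutter is seated in the notches and released. I'm rising straight up.

Request:
drive_tool --deltas '[{"slide": [0,0,-0.3],"delta_rot": [0,0,0],"hand": 0.7},{"slide": [0,0,-0.5],"delta_rot": [0,0,0],"hand": 0.7},{"slide": [0,0,-0.7],"delta_rot": [0,0,0],"hand": 0.7},{"slide": [0,0,-0.9],"delta_rot": [0,0,0],"hand": 0.7},{"slide": [0,0,-0.9],"delta_rot": [0,0,0],"hand": 0.7}]'

```text
time_s: 13.75
eef_pos: [0.503, -0.1981, 0.2479]
eef_rot: [0.0, 1.0, 0.004, 0.0]
wrist_force: [1.0, -0.8, 0.0]
opening: 0.702
```

Request:
drive_tool --deltas '[{"slide": [0,0,-0.9],"delta_rot": [0,0,0],"hand": 0.5},{"slide": [0,0,-0.9],"delta_rot": [0,0,0],"hand": 0},{"slide": [0,0,-0.9],"delta_rot": [0,0,0],"hand": 0},{"slide": [0,0,0],"delta_rot": [0,0,0],"hand": 0},{"slide": [0,0,0],"delta_rot": [0,0,0],"hand": 0}]'

```text
time_s: 14.38
eef_pos: [0.5028, -0.1979, 0.3803]
eef_rot: [0.0, 1.0, 0.004, 0.0]
wrist_force: [-0.8, -0.4, -0.5]
opening: -0.003
```

```bash
python3 -c "
from h import *
import cv2
a=ctrl.camera('top')['frame'];c=ctrl.camera('scene')['frame']
go([.645,-.198,.37],-np.pi/2)
r=lambda im,x,y:cv2.resize(im[y:y+150,x:x+100],(400,600),interpolation=cv2.INTER_CUBIC)
cv2.imwrite('pics/t11.png',np.hstack([r(c,210,40),r(a,400,110)])[:,:,::-1])
"
```

```text
t 14.475 pos [ 0.5025 -0.1977  0.3789] yaw_y -89.5 open 0.003 F [-0.1  0.8 -0.8]
slide units [2.851 0.031 0.173] rot [-0.0005  0.0007  0.0028]
```

View pics/t11.png

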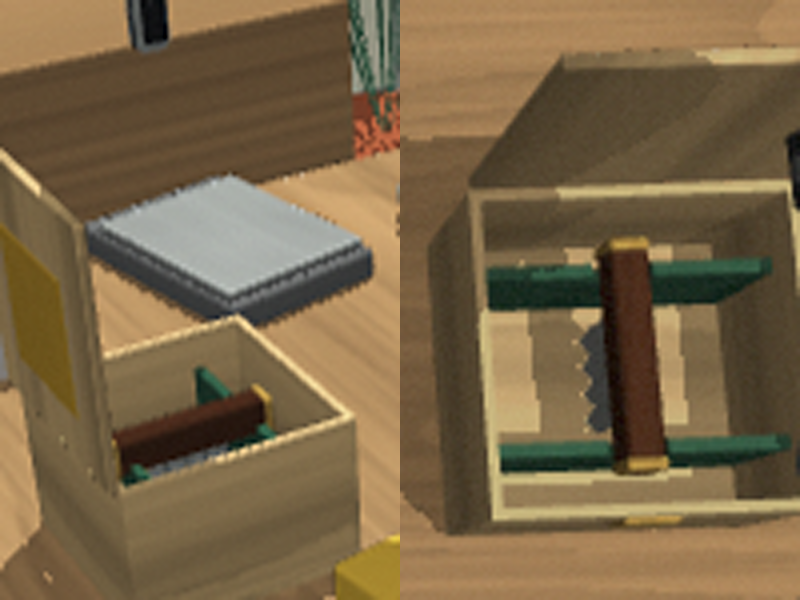

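Run:
```python
from h import *
T=ctrl.camera('top')
P=[ray(T,((u-400+.5)/4-.5+400,(v+.5)/4-.5+110),.111) for u,v in [(597,241),(646,239),(613,470),(667,468)]]
P=np.array(P);print(P.round(4),P.mean(0).round(4))
e=P[:2].mean(0)-P[2:].mean(0);print('yaw',np.arctan2(e[1],e[0]))
H=np.array([.594,.1255]);r=.155
prev=None
for d in [90,84,78,72,66,60,54,48,42,36,30,24,18,12,6,0,-1]:
    th=np.radians(d);c=H+r*np.array([-np.cos(th),np.sin(th)])+.008*np.array([np.sin(th),np.cos(th)])+[.011,0]
    print(d,c.round(4),None if prev is None else ((c-prev)/.05*[1,-1]).round(3));prev=c
```

```text
[[ 0.5667 -0.1802  0.111 ]
 [ 0.567  -0.2073  0.111 ]
 [ 0.4396 -0.1787  0.111 ]
 [ 0.4398 -0.2079  0.111 ]] [ 0.5033 -0.1935  0.111 ]
yaw -0.003272438990994608
90 [0.613  0.2805] None
84 [0.5968 0.2805] [-0.325  0.   ]
78 [0.5806 0.2788] [-0.323  0.034]
72 [0.5647 0.2754] [-0.318  0.068]
66 [0.5493 0.2704] [-0.309  0.101]
60 [0.5344 0.2637] [-0.297  0.132]
54 [0.5204 0.2556] [-0.281  0.163]
48 [0.5072 0.246 ] [-0.263  0.191]
42 [0.4952 0.2352] [-0.241  0.218]
36 [0.4843 0.2231] [-0.217  0.242]
30 [0.4748 0.2099] [-0.191  0.263]
24 [0.4667 0.1959] [-0.162  0.282]
18 [0.4601 0.181 ] [-0.132  0.297]
12 [0.4551 0.1656] [-0.1    0.309]
6 [0.4517 0.1497] [-0.067  0.318]
0 [0.45   0.1335] [-0.034  0.323]
-1 [0.4499 0.1308] [-0.002  0.054]
```

Request:
drive_tool --deltas '[{"slide": [0.57,0,0],"delta_rot": [0,0,0],"hand": 0},{"slide": [0.57,0,0],"delta_rot": [0,0,0],"hand": 0},{"slide": [0.57,0,0],"delta_rot": [0,0,0],"hand": 0},{"slide": [0.57,0,0],"delta_rot": [0,0,0],"hand": 0},{"slide": [0.57,0,0],"delta_rot": [0,0,0],"hand": 0}]'

```text
time_s: 15.15
eef_pos: [0.6461, -0.1967, 0.3786]
eef_rot: [-0.001, 1.0, 0.004, -0.001]
wrist_force: [-0.2, -0.8, 0.2]
opening: 0.001
```

Request:
drive_tool --deltas '[{"slide": [0,0,0.4],"delta_rot": [0,0,0],"hand": 0},{"slide": [0,0,0.4],"delta_rot": [0,0,0],"hand": 0},{"slide": [0,0,0.4],"delta_rot": [0,0,0],"hand": 0},{"slide": [0,0,0.4],"delta_rot": [0,0,0],"hand": 0},{"slide": [0,0,0.36],"delta_rot": [0,0,0],"hand": 0}]'

```text
time_s: 15.78
eef_pos: [0.6451, -0.1969, 0.2809]
eef_rot: [-0.0, 1.0, 0.004, -0.0]
wrist_force: [-0.1, 0.3, 0.7]
opening: -0.003
```

```bash
python3 -c "
from h import *
import cv2
a=ctrl.camera('top')['frame'];c=ctrl.camera('scene')['frame']
go([.613,-.198,.2805],-np.pi/2)
r=lambda im,x,y:cv2.resize(im[y:y+150,x:x+100],(400,600),interpolation=cv2.INTER_CUBIC)
cv2.imwrite('pics/t12.png',np.hstack([r(c,180,0),r(a,460,50)])[:,:,::-1])
"
```

```text
t 15.875 pos [ 0.6443 -0.1964  0.2791] yaw_y -89.51 open -0.002 F [ 1.   0.2 -0.6]
slide units [-0.626  0.027 -0.025] rot [-0.0007  0.0013  0.0027]
```

View pics/t12.png

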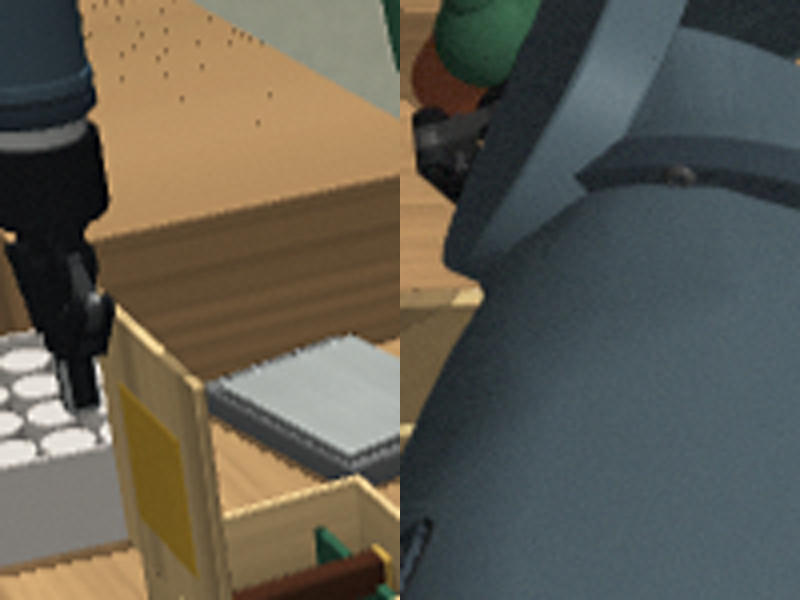

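The closed fingers at crop (80,395) are behind the lid's outer face, so I'm pushing it along the arc.

Request:
drive_tool --deltas '[{"slide": [-0.3,0.01,-0.02],"delta_rot": [0,0,0],"hand": 0},{"slide": [-0.32,0.01,0],"delta_rot": [0,0,0],"hand": 0},{"slide": [-0.325,0,0],"delta_rot": [0,0,0],"hand": 0},{"slide": [-0.323,0,0.034],"delta_rot": [0,0,0],"hand": 0},{"slide": [-0.318,0,0.068],"delta_rot": [0,0,0],"hand": 0}]'

```text
time_s: 16.5
eef_pos: [0.5667, -0.1987, 0.2796]
eef_rot: [0.001, 1.0, 0.004, 0.002]
wrist_force: [2.0, 0.7, 0.4]
opening: 0.002
```

```bash
python3 -c "
from h import *
import cv2
c=ctrl.camera('scene')['frame']
go([.5647,-.198,.2754],-np.pi/2)
r=lambda im,x,y:cv2.resize(im[y:y+150,x:x+150],(600,600),interpolation=cv2.INTER_CUBIC)
cv2.imwrite('pics/t13.png',r(c,180,30)[:,:,::-1])
"
```

```text
t 16.55 pos [ 0.565  -0.1987  0.279 ] yaw_y -89.5 open -0.003 F [-0.7 -0.3  0.9]
slide units [-0.006 -0.013  0.072] rot [ 0.0002 -0.0002  0.0028]
```

View pics/t13.png

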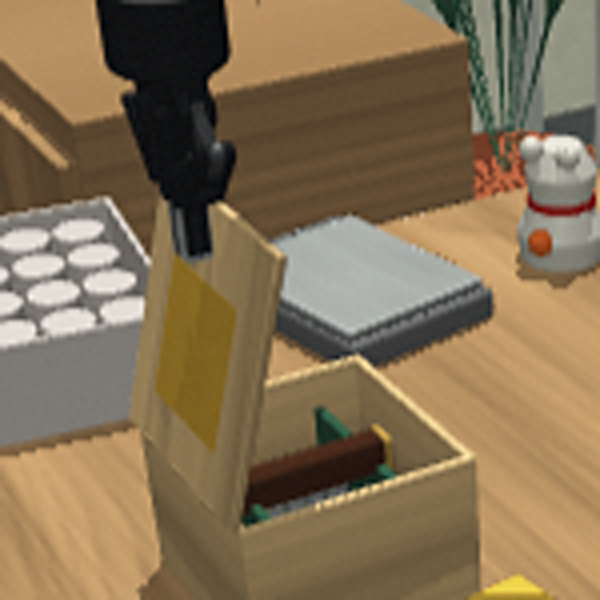

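The lid is turning as planned, so I'm continuing the arc.

Request:
drive_tool --deltas '[{"slide": [-0.309,0,0.16],"delta_rot": [0,0,0],"hand": 0},{"slide": [-0.297,0,0.14],"delta_rot": [0,0,0],"hand": 0},{"slide": [-0.281,0,0.163],"delta_rot": [0,0,0],"hand": 0},{"slide": [-0.263,0,0.191],"delta_rot": [0,0,0],"hand": 0},{"slide": [-0.241,0,0.218],"delta_rot": [0,0,0],"hand": 0}]'

```text
time_s: 17.18
eef_pos: [0.4973, -0.1997, 0.2357]
eef_rot: [0.001, 1.0, 0.004, 0.001]
wrist_force: [0.6, 0.3, 2.0]
opening: -0.001
```

```bash
python3 -c "
from h import *
go([.4843,-.198,.2231],-np.pi/2)
"
```

```text
t 17.175 pos [ 0.4973 -0.1997  0.2357] yaw_y -89.5 open -0.001 F [0.6 0.3 2. ]
slide units [-0.26  -0.037  0.252] rot [ 0.0005 -0.0008  0.0028]
```

Request:
drive_tool --deltas '[{"slide": [-0.25,0,0.25],"delta_rot": [0,0,0],"hand": 0},{"slide": [-0.191,0,0.263],"delta_rot": [0,0,0],"hand": 0},{"slide": [-0.162,0,0.282],"delta_rot": [0,0,0],"hand": 0},{"slide": [-0.132,0,0.297],"delta_rot": [0,0,0],"hand": 0},{"slide": [-0.1,0,0.309],"delta_rot": [0,0,0],"hand": 0}]'

```text
time_s: 17.8
eef_pos: [0.4546, -0.1996, 0.1635]
eef_rot: [-0.0, 1.0, 0.004, 0.0]
wrist_force: [0.5, 0.1, 1.4]
opening: -0.003
```

```bash
python3 -c "
from h import *
go([.45,-.198,.1335],-np.pi/2)
import cv2
c=ctrl.camera('scene')['frame']
r=lambda im,x,y:cv2.resize(im[y:y+150,x:x+150],(600,600),interpolation=cv2.INTER_CUBIC)
cv2.imwrite('pics/t14.png',r(c,180,50)[:,:,::-1])
"
```

```text
t 17.8 pos [ 0.4546 -0.1996  0.1635] yaw_y -89.5 open -0.003 F [0.5 0.1 1.4]
slide units [-0.093 -0.033  0.601] rot [-0.     -0.      0.0028]
```

View pics/t14.png

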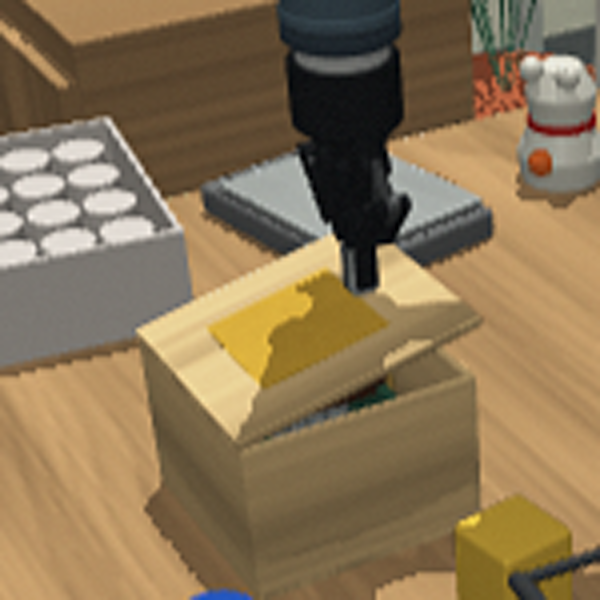

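Request:
drive_tool --deltas '[{"slide": [-0.05,0,0.2],"delta_rot": [0,0,0],"hand": 0},{"slide": [-0.03,0,0.17],"delta_rot": [0,0,0],"hand": 0},{"slide": [-0.01,0,0.12],"delta_rot": [0,0,0],"hand": 0},{"slide": [0,0,0.08],"delta_rot": [0,0,0],"hand": 0},{"slide": [0,0,0.02],"delta_rot": [0,0,0],"hand": 0}]'

```text
time_s: 18.48
eef_pos: [0.4505, -0.1996, 0.1349]
eef_rot: [-0.0, 1.0, 0.004, -0.0]
wrist_force: [0.0, -0.1, 0.8]
opening: 0.0
```

Request:
drive_tool --deltas '[{"slide": [0,0,0.02],"delta_rot": [0,0,0],"hand": 0},{"slide": [0,0,0.02],"delta_rot": [0,0,0],"hand": 0},{"slide": [0,0,0],"delta_rot": [0,0,0],"hand": 0},{"slide": [0,0,0],"delta_rot": [0,0,0],"hand": 0},{"slide": [0,0,0],"delta_rot": [0,0,0],"hand": 0}]'

```text
time_s: 19.1
eef_pos: [0.4507, -0.1997, 0.1335]
eef_rot: [0.0, 1.0, 0.004, 0.0]
wrist_force: [-2.6, 1.1, 5.9]
opening: -0.0
```

Request:
drive_tool --deltas '[{"slide": [0,0,0.02],"delta_rot": [0,0,0],"hand": 0},{"slide": [0,0,0.02],"delta_rot": [0,0,0],"hand": 0},{"slide": [0,0,0],"delta_rot": [0,0,0],"hand": 0},{"slide": [0,0,0],"delta_rot": [0,0,0],"hand": 0},{"slide": [0,0,0],"delta_rot": [0,0,0],"hand": 0}]'

```text
time_s: 19.73
eef_pos: [0.4507, -0.1998, 0.1333]
eef_rot: [0.0, 1.0, 0.005, 0.0]
wrist_force: [-8.2, 4.9, 21.0]
opening: 0.003
```

Request:
drive_tool --deltas '[{"slide": [0,0,-0.2],"delta_rot": [0,0,0],"hand": 0},{"slide": [0,0,-0.6],"delta_rot": [0,0,0],"hand": 0},{"slide": [0,0,-0.8],"delta_rot": [0,0,0],"hand": 0},{"slide": [0,0,-0.8],"delta_rot": [0,0,0],"hand": 0},{"slide": [-0.2,0,-0.6],"delta_rot": [0,0,0],"hand": 0}]'

```text
time_s: 20.35
eef_pos: [0.441, -0.2, 0.2829]
eef_rot: [0.001, 1.0, 0.005, 0.001]
wrist_force: [0.2, -0.4, -0.5]
opening: 0.006
```

Request:
drive_tool --deltas '[{"slide": [-0.4,0,0],"delta_rot": [0,0,0],"hand": 0},{"slide": [-0.4,0,0],"delta_rot": [0,0,0],"hand": 0},{"slide": [0,0,0],"delta_rot": [0,0,0],"hand": 0},{"slide": [0,0,0],"delta_rot": [0,0,0],"hand": 0},{"slide": [0,0,0],"delta_rot": [0,0,0],"hand": 0}]'

```text
time_s: 20.98
eef_pos: [0.401, -0.2001, 0.2809]
eef_rot: [-0.0, 1.0, 0.005, -0.0]
wrist_force: [-0.3, -0.4, -0.1]
opening: -0.002
```

Run:
```python
from h import *
import cv2
S=ctrl.camera('scene');T=ctrl.camera('top')
o=ctrl.get_obs();print(o['eef_pos'],o['wrist_force'],np.abs(o['dq']).max())
c=S['frame'].copy()
cx,cy,ya=.5037,-.1984,.008
for a,col in((0,(255,0,0)),(.05,(0,0,255))):
  pts=[]
  for rr,yy in((.192,.09),(.192,-.09)):
    l=[.09-rr*np.cos(a)+.008*np.sin(a),yy,.1255+rr*np.sin(a)+.008*np.cos(a)]
    pts.append(proj(S,[cx+l[0]-ya*l[1],cy+ya*l[0]+l[1],l[2]])[0]); print(a,pts[-1].round(1))
cv2.imwrite('pics/t15.png',cv2.resize(c[60:200,190:330],(600,600),interpolation=cv2.INTER_CUBIC)[:,:,::-1])
cv2.imwrite('pics/t15t.png',T['frame'][:,:,::-1])
print([((proj(S,[cx+l[0]-ya*l[1],cy+ya*l[0]+l[1],.1335])[0]-[190,60])*600/140).round(0) for l in((-.102,.09),(-.102,-.09))])
```

```text
[ 0.4008487  -0.1999945   0.28087073] [ 1.06721487 -0.35375243 -0.1931292 ] 0.002987925548964233
0 [302.1 139.7]
0 [272.3 114.5]
0.05 [301.9 136.8]
0.05 [271.9 111.8]
[array([481., 342.]), array([353., 234.])]
```

View pics/t15.png

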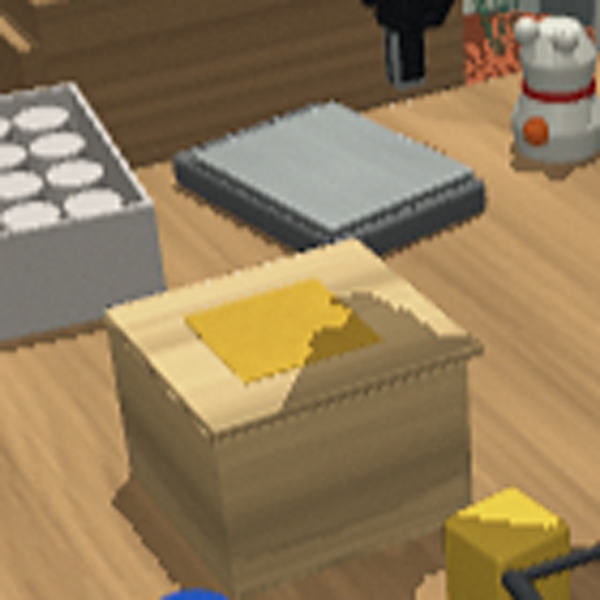

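View pics/t15t.png

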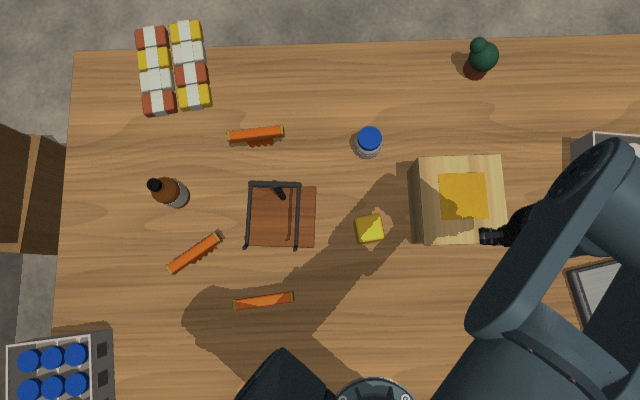

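The lid is flush: its free-edge corners at crop (483,348) and (353,240) match the shut prediction of (481,342) and (353,234). At 0.05 rad they would sit about 12 px higher. The bottle (167,192), jar (369,141) and soap (369,229) are unmoved, and the gripper is clear.

```bash
python3 -c "
from bench import ctrl
print(ctrl.hand_in())"
```

```text
the job is handed in; nothing more can be done
None
```

I lifted the soap cutter off the hook, set it blade down in both notches of the green supports, and pushed the lid shut. I then backed the arm off and handed the job in at about 21 s of the 64 s allowed.

- **Cutter:** after release and before closing the lid, the images put the handle within about 5 mm of the case centre. It was aligned with the case to about 0.01 rad. Contact came at the expected seat height, and it looked level. The lid hid it after that, so I did not see it again.
- **Lid:** it stopped on the rim under about 21 N at the wrist. The free-edge corners match the shut position to about 1.5 px, and a lid open by 0.05 rad would show a difference of about 3 px the other way.
- **Bystanders and arm:** the bottle, jar and soap block appear at the same pixels as at the start. The gripper finished clear of everything, with near-zero wrist force.
- **Disagreements:** during the first descent into the case the tool drifted about 4 mm in y, which I corrected before seating. The two cameras also differed by 1–3 mm on the cutter and the case. Hand-in gave no verdict.

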